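# Loosen the plate clamp and push the well plate to the optical head

## Task

Free the clamp on the black stage: roll a fingertip round the knurled rim of the big collar, anticlockwise seen from above, for two full turns (give or take a quarter turn), so that the clamp bar rises clear of the white well plate. Then push the plate with a fingertip along its channel, under the bar, until it sits against the end stop at the optical head, flat on the deck. Nothing is gripped or lifted, and everything else stays where it is.

Things in the scene. Friction and masses are not known exactly. Their poses are not given: they have to be found in the camera images.
- stage: Black stage fixed to the table, 250 (x, -132 to +117) x 340 (y) x 12 mm, deck 12 mm above the table. Origin: at table height, mid-width of the channel. The channel, 88 mm wide, runs along the stage's y between two rails 8 mm high, 8.5 mm wide, from y = -165 to +135 mm; open at the -y end, where the deck ends too.
- stop_face (a point): Foot of the grey end stop's face, on the deck, mid-channel (stage x = 0, y = +119.5 mm, 12 mm above the table). The stop is 26 mm high. A black optical head on top of it overhangs the channel back to stage y = +105 mm and rises to 60 mm above the table.
- collar (a joint): Angle of the knurled clamp collar, rad. 0 = tight (every start); grows as it is loosened, anticlockwise seen from above; 6.283 is one turn. Friction of 0.05 N m holds it where it is left (about 1 N along the rim turns it); no spring. Its stop is at three turns.
- collar_top (a point): Centre of the collar's top, on its vertical axis (stage x = -75, y = 0, 59 mm above the table). Metal disc, 96 mm diameter, knurled rim 43 to 59 mm above the table, too big to grip; it turns but does not rise. A dark index line from the dark middle to the edge points to the stage's -x when tight. The 13 mm screw in its middle stands 2 mm above the top when tight and rises 5 mm a turn.
- bar_tip (a point): Underside of the free end of the steel clamp bar, 12 mm wide (centred on stage y = 0), 8 mm thick, reaching from the collar's axis across the channel to stage x = +20 mm. Underside 19 mm above the table when tight, so it blocks the plate; it rises 5 mm a turn. After two turns it clears the plate by 2.6 mm.
- plate_center (a point): Centre (half-way up) of the white well plate, 85.5 (x) x 127.8 (y) x 14.4 mm, 0.1 to 0.2 kg, flat on the deck in the channel, 1.5 mm from each rail. It starts short of the bar, centre at stage y = -92 to -76 mm; against the stop its centre is at stage y = +55.6 mm. Slides with 0.5 to 2 N.
- lens_tube: Bystander, to be left alone: black lens tube, 33 mm across, 45 mm tall, upright on the stage's far ledge. Origin at its underside.
- brass_post: Bystander, to be left alone: brass post with a 25 mm round foot, 40 mm tall, upright on the stage's far ledge. Origin at its underside.
- screwdriver: Bystander, to be left alone: screwdriver 170 mm long, lying on the table. Origin at its underside, middle.
- wash_bottle: Bystander, to be left alone: bottle 54 mm across, 120 mm tall. Origin at its underside.
- lens_mount: Bystander, to be left alone: lens in a black ring on a post, 87 mm tall. Origin at its underside.

How it is judged:
By the outcome, as a careful person would: the job done as asked, in the order asked, and still so for the second after the job is handed in, with the robot touching nothing.
It also fails if it takes over 72 s, if anything falls off the work surface, if the arm or the gripper's body presses on something with over 40 N, if the wrist force passes 120 N, or if a joint passes its speed limit or range.

## Robot

A 6-joint arm with a two-finger parallel gripper is mounted at the origin on the work surface. World frame = base frame: x ahead of the robot, y to its left, z up, the work surface at z = 0. Lengths are in m, angles in rad, forces in N, time in s.
With the tool pointing down it reaches from about 0.25 to 0.775 m from the base axis. Payload 4 kg.
Tool frame: the origin (TCP) lies where the fingers leave the gripper's body, on its centre line; the fingertips stand 97 mm ahead of it and the grasp point (between the pads) lies 78 mm ahead of it; z points along the fingers, x is the direction in which the jaws open and shut, and the axes are right-handed (so a half turn about z gives the same grasp; the last joint's range is limited). The gripper opens to 94 mm and grips with 3 to 60 N. Pads are 16 mm wide; open, the fingers measure 119 mm over their backs; the gripper's body (75 mm by 177 mm) begins 78 mm behind the grasp point.
Start: joints at [-1.291, 0.087, 1.371, -0, 1.684, -0.103], TCP at [0.205, -0.51, 0.303] pointing down, gripper open.
Joint ranges: [-3.1, 3.1], [-0.76, 2.03], [0.27, 2.55], [-1.08, 4.22], [0.17, 2.65], [-2.57, 2.57]. Speed limits (rad/s): [2.79, 2.79, 3.14, 3.14, 3.14, 3.14].

## Interface

Orientations are given as [roll, pitch, yaw] about the fixed x, y, z axes, in that order (R = Rz(yaw) Ry(pitch) Rx(roll)).
In Python, from bench import * gives the robot as it stands.
- The arm moves only by the tool jog_arm, never from a script. Its argument "moves" is a list of rows, each a list of 7 numbers: the turn, a rotation vector about the world's x, y, z in rad, then the shift along the world's x, y, z in mm, then the finger opening in mm, from 0 to 94. In form: [[rx, ry, rz, tx, ty, tz, fingers], ...]. A call has 1 to 12 rows; each row shifts and turns the commanded pose from where the row before left it; what a row does not reach is not made up. A row lasts 1/8 s, in which the tool goes at most 62.5 mm and 10.7 degrees, less where a joint would pass 70% of its speed; a pose out of reach is approached as far as the arm can. A call is refused whole if a number of a shift passes 62.5 or a number of a turn 0.188, either way. A call with a gripper value outside its range is refused whole. The fingers move at their own pace and stop on an object; the grip force is fixed at half the most. Time passes only in rows, so rows that do not move let the fingers close. It gives the time, the measured TCP pose, the force and the opening at its end, in the units of the state.
- get_obs(): the state, without advancing time (a new reading comes with each control period).
- snapshot(name): name is "scene" or "side" or "wrist"; returns the picture (420x560x3 uint8, red, green, blue); there is no depth.
- get_calibration(name): a dict with "camera_matrix" (3x3 intrinsics, pixels), "k1" (the pictures are not rectified: a ray, as slopes to the right and down, at radius r is drawn at 1 + k1 r^2 times it, then the intrinsics apply), "R" (3x3) and "t" (3): a world point X has camera coordinates R X + t. Camera axes: x right, y down, z forward; pixel columns grow to the right and rows downward; lengths in m; the calibration is good to about 2 mm. A picture is of the moment at which its call begins: read the wrist's pose just before it. get_calibration takes no time and is no camera call; for the wrist camera it gives the pose at the moment of the call.
- close_job(): hands the job in, once; it reports no verdict.
Trained networks look in the newest picture that a camera, given by its name, has taken for a name from the list of things; names that differ only in an ending like _2 or _b are one class to them, and where a whole thing is asked for, a point or a joint stands for the part that bears it (a point fixed in the world has none). Each returns a list of dicts, best first, with "conf" (0 to 1); they miss things now and then, are a little off and sometimes report something else, mostly with a low value. They report only what shows in the picture. A call takes as long as a camera call.
- look_for(label, camera): "bbox" ([left, top, right, bottom] in pixels, round what is visible of it).
The state is a dict: "time": time; "joint_positions": joint angles; "qvel": joint speeds; "joint_torque": joint torques, N m; "tool_pos": TCP position; "ee_rot": TCP orientation; "wrist_force": force on the tool from outside, world axes, zero at the start; "wrist_torque": the same for the moment, N m; "width": finger opening in m.
Only numpy, scipy, OpenCV 4.12 (cv2) and the standard library are available. Lean on these libraries where they do the work, as an engineer would, in place of code of your own. Each camera call takes 0.05 s, during which the arm holds its last target.

## Working session

There is one attempt and no reset: what is moved stays moved. The work goes in short steps, Python scripts to look and compute and a tool call to move; the robot and the scene stay as the last step left them, time stands still between calls to the robot, and variables do not carry over. Pictures are saved under pics/ and viewed, and the job is handed in when it is done.

Besides the shell and the picture viewer there is one more tool, called after ">>>" as name(argument=value, ...), one argument or row to a line, values as JSON. jog_arm: Moves the arm, as the interface text tells. Its arguments: {"type":"object","properties":{"moves":{"type":"array","items":{"type":"array","items":{"type":"number"}}}},"required":["moves"]}

```bash
mkdir -p pics; ls; python3 - <<'E'
from bench import *
import cv2
o=get_obs();print(o)
for n in("scene","side","wrist"):
    im=snapshot(n);cv2.imwrite(f"pics/{n}0.png",im[:,:,::-1]);print(n,get_calibration(n))
    for l in("stage","collar","plate_center","bar_tip","lens_mount","wash_bottle"):
        print(l,look_for(l,n)[:1])
E
```

```text
pics
{'time': 0.0, 'joint_positions': array([-1.29110895e+00,  8.79698899e-02,  1.37225744e+00, -4.10225274e-05,
        1.68359945e+00, -1.03092942e-01]), 'qvel': array([-0.00033747,  0.0003215 , -0.00113463, -0.00088223, -0.00016781,
       -0.00111275]), 'joint_torque': array([ 4.36791424e-04, -3.40173376e+01, -3.02430689e+01,  7.19442498e-02,
        3.29017255e-02, -2.00842201e-04]), 'tool_pos': array([ 0.20532136, -0.50987369,  0.30149419]), 'ee_rot': array([-3.14140329e+00,  2.22645484e-03, -1.18802037e+00]), 'wrist_force': array([ 0.36971213, -0.16311396,  0.01173037]), 'wrist_torque': array([0.03314018, 0.01901358, 0.00529614]), 'width': 0.09396045295106115}
scene {'camera_matrix': array([[427.45412058,   0.        , 278.74241539],
       [  0.        , 427.45412058, 213.04176062],
       [  0.        ,   0.        ,   1.        ]]), 'k1': -0.0217276892412199, 'R': array([[ 0.78268248,  0.62224521, -0.01479963],
       [ 0.49402956, -0.63552029, -0.59333696],
       [-0.37860655,  0.45708299, -0.80481813]]), 't': array([-0.44587863, -0.26023296,  1.42940372])}
stage [{'bbox'
[... 989 characters left out ...]
[248.0, 235.2, 275.4, 243.7], 'conf': 0.66}]
lens_mount [{'bbox': [127.3, 284.8, 152.3, 318.5], 'conf': 0.56}]
wash_bottle [{'bbox': [149.5, 321.1, 184.7, 367.6], 'conf': 0.94}]
wrist {'camera_matrix': array([[325.43356898,   0.        , 283.83962275],
       [  0.        , 325.43356898, 210.19800862],
       [  0.        ,   0.        ,   1.        ]]), 'k1': -0.056431816589272904, 'R': array([[ 3.73897989e-01, -9.27469799e-01,  2.55347408e-04],
       [-8.93837612e-01, -3.60266093e-01,  2.66950680e-01],
       [-2.47496701e-01, -1.00040562e-01, -9.63710158e-01]]), 't': array([-0.55053523, -0.02690015,  0.39131463])}
stage []
collar []
plate_center []
bar_tip []
lens_mount []
wash_bottle []
```

```bash
python3 - <<'E'
import cv2
a=cv2.imread('pics/scene0.png')[90:290,200:420];cv2.imwrite('pics/s_c.png',cv2.resize(a,None,fx=3,fy=3,interpolation=2)[:600])
a=cv2.imread('pics/side0.png')[180:380,110:350];cv2.imwrite('pics/d_c.png',cv2.resize(a,None,fx=3,fy=3,interpolation=2)[:600])
E
```

```text
(no output)
```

View pics/s_c.png

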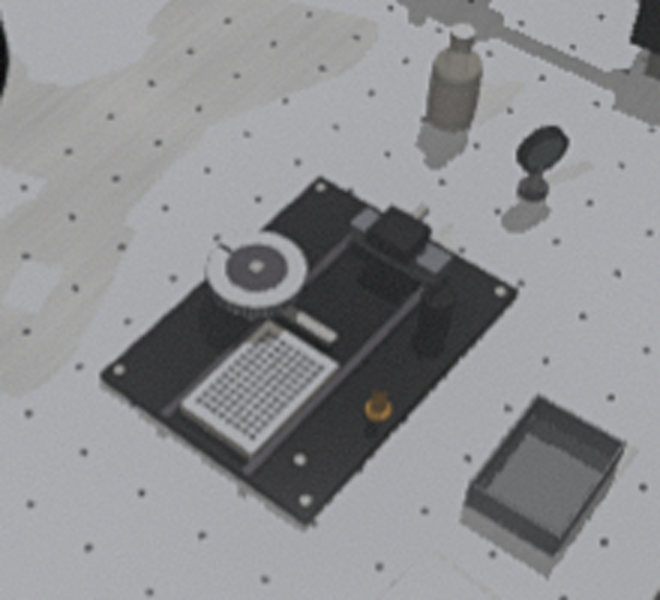

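View pics/d_c.png

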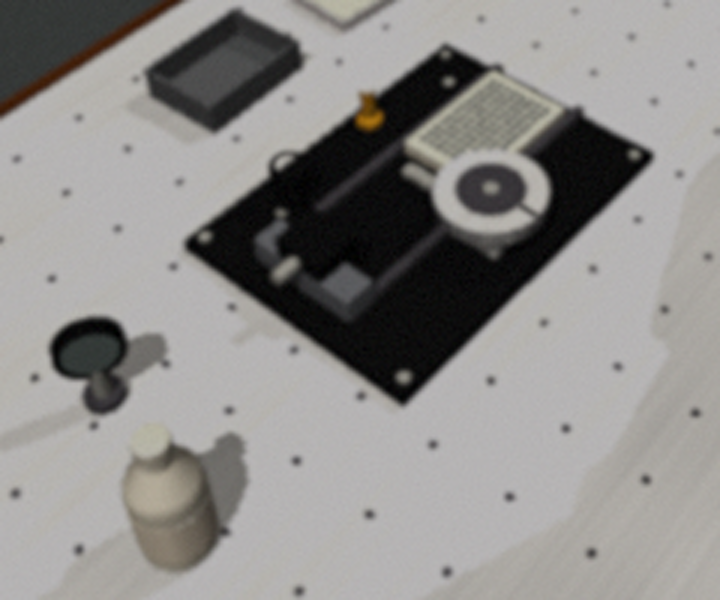

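View pics/scene0.png

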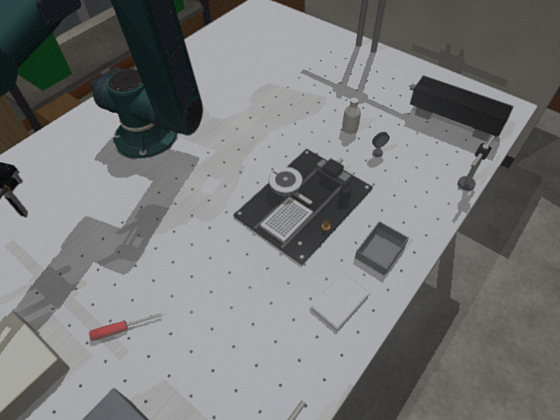

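```bash
cat > h.py <<'E'
from bench import *
import numpy as np, cv2
from scipy.optimize import least_squares
def proj(c,X):
    P=np.atleast_2d(X)@c["R"].T+c["t"]; s=P[:,:2]/P[:,2:]; r2=(s**2).sum(1,keepdims=True)
    s=s*(1+c["k1"]*r2); K=c["camera_matrix"]; return s*[K[0,0],K[1,1]]+[K[0,2],K[1,2]]
def ray(c,uv,z):
    K=c["camera_matrix"]; d=(np.array(uv)-[K[0,2],K[1,2]])/[K[0,0],K[1,1]]; s=d.copy()
    for _ in range(10): s=d/(1+c["k1"]*(s@s))
    v=c["R"].T@np.array([*s,1]); o=-c["R"].T@c["t"]; return o+v*(z-o[2])/v[2]
def st2w(p,X):
    X=np.atleast_2d(X)/1000.; c,s=np.cos(p[2]),np.sin(p[2]); return np.c_[p[0]+c*X[:,0]-s*X[:,1],p[1]+s*X[:,0]+c*X[:,1],X[:,2]]
E
python3 - <<'E'
from h import *
S=np.array([[-132,170,12],[117,170,12],[117,-170,12],[-132,-170,12],[-75,0,59]])
u1=np.array([[320,178],[517,292],[308,523],[103,378],[257,266]])/3+[200,90]
u2=np.array([[403,403],[187,243],[447,47],[652,155],[491,188]])/3+[110,180]
c1,c2=get_calibration("scene"),get_calibration("side")
f=lambda p:np.r_[(proj(c1,st2w(p,S))-u1).ravel(),(proj(c2,st2w(p,S))-u2).ravel()]
p0=ray(c1,(285,180),.059)
for y in(0,1.,-1):
    r=least_squares(f,[p0[0],p0[1],y]);print(r.x,r.cost,np.round(r.fun.reshape(-1,2),1).tolist())
E
```

```text
[ 0.59433539  0.09581247 -0.02398449] 17.551670924079712 [[-0.9, -1.3], [-0.2, -1.6], [-1.1, -1.2], [-1.9, -1.5], [0.2, -0.6], [0.1, -1.9], [-1.9, -1.0], [-1.0, -2.3], [0.5, -2.1], [-1.4, 0.7]]
[ 0.59433539  0.09581247 -0.02398449] 17.55167092407969 [[-0.9, -1.3], [-0.2, -1.6], [-1.1, -1.2], [-1.9, -1.5], [0.2, -0.6], [0.1, -1.9], [-1.9, -1.0], [-1.0, -2.3], [0.5, -2.1], [-1.4, 0.7]]
[ 0.59433539  0.09581247 -0.02398449] 17.551670924079684 [[-0.9, -1.3], [-0.2, -1.6], [-1.1, -1.2], [-1.9, -1.5], [0.2, -0.6], [0.1, -1.9], [-1.9, -1.0], [-1.0, -2.3], [0.5, -2.1], [-1.4, 0.7]]
```

>>> jog_arm(
  moves=[
    [0, 0, 0, 20, 30, 0, 0],
    [0, 0, 0, 30, 48, 0, 0],
    [0, 0, 0, 30, 48, 0, 0],
    [0, 0, 0, 30, 48, 0, 0],
    [0, 0, 0, 30, 48, 0, 0],
    [0, 0, 0, 30, 48, 0, 0],
    [0, 0, 0, 30, 48, 0, 0],
    [0, 0, 0, 30, 48, 0, 0],
    [0, 0, 0, 30, 48, 0, 0],
    [0, 0, 0, 30, 48, 0, 0],
    [0, 0, 0, 30, 48, 0, 0],
    [0, 0, 0, 30, 48, 0, 0],
  ],
)

```text
time: 2.55
tool_pos: [0.5562, 0.0495, 0.3029]
ee_rot: [-3.141, -0.001, -1.188]
wrist_force: [-0.3, -1.3, 0.1]
width: 0.0002
```

>>> jog_arm(
  moves=[
    [0, 0, 0, 10, 20, 0, 0],
    [0, 0, 0, 0, 0, 0, 0],
    [0, 0, 0, 0, 0, 0, 0],
  ],
)

```text
time: 2.92
tool_pos: [0.565, 0.0665, 0.3029]
ee_rot: [3.141, -0.001, -1.189]
wrist_force: [0.4, 0.2, 0.9]
width: 0.0005
```

```bash
python3 - <<'E'
from h import *
import json
o=get_obs();c=get_calibration("wrist");im=snapshot("wrist");print(o["time"],o["tool_pos"],o["ee_rot"],o["wrist_force"],o["width"])
cv2.imwrite("pics/w1.png",im[:,:,::-1]);np.savez("w1.npz",**c)
E
```

```text
2.925 [0.5649829  0.06652625 0.30285968] [ 3.14105178e+00 -8.11503234e-04 -1.18937320e+00] [0.38581062 0.19306195 0.85423157] 0.0004734212653395291
```

View pics/w1.png

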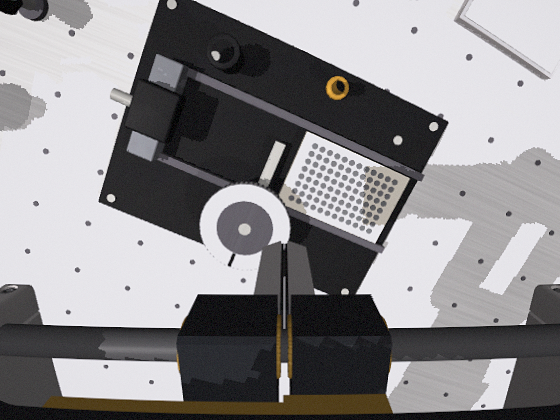

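```bash
python3 - <<'E'
import cv2
a=cv2.imread('pics/w1.png')
cv2.imwrite('pics/w1a.png',cv2.resize(a[170:285,190:310],None,fx=5,fy=5,interpolation=2))
cv2.imwrite('pics/w1b.png',cv2.resize(a[100:300,260:460],None,fx=3,fy=3,interpolation=2))
cv2.imwrite('pics/w1c.png',cv2.resize(a[0:215,90:290],None,fx=2.79,fy=2.79,interpolation=2))
E
```

```text
(no output)
```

View pics/w1a.png

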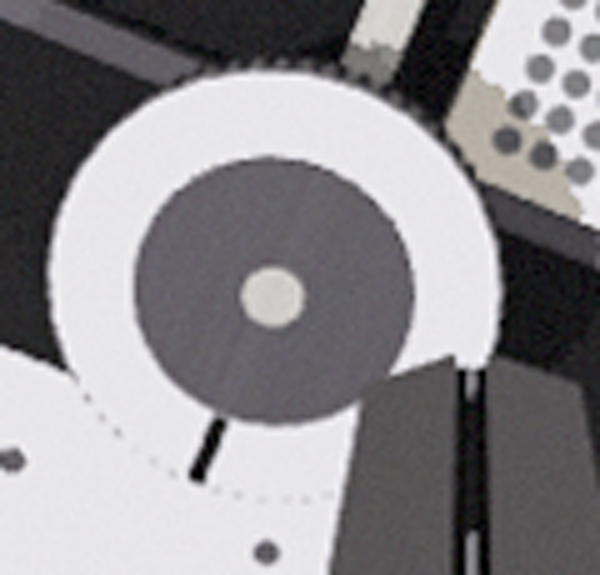

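View pics/w1b.png

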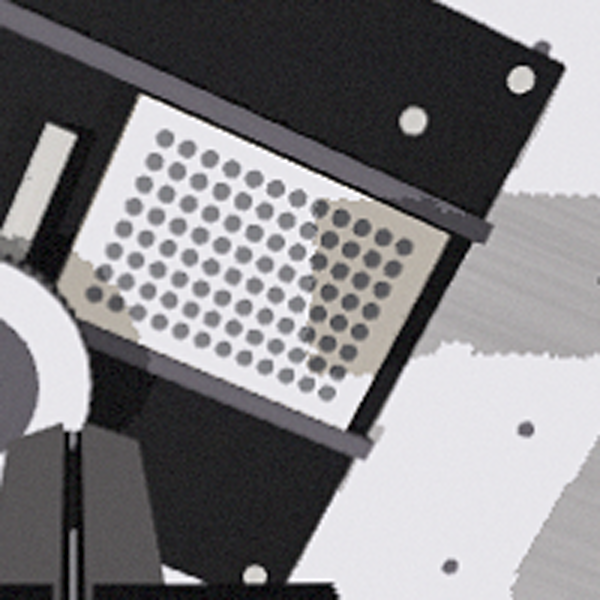

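View pics/w1c.png

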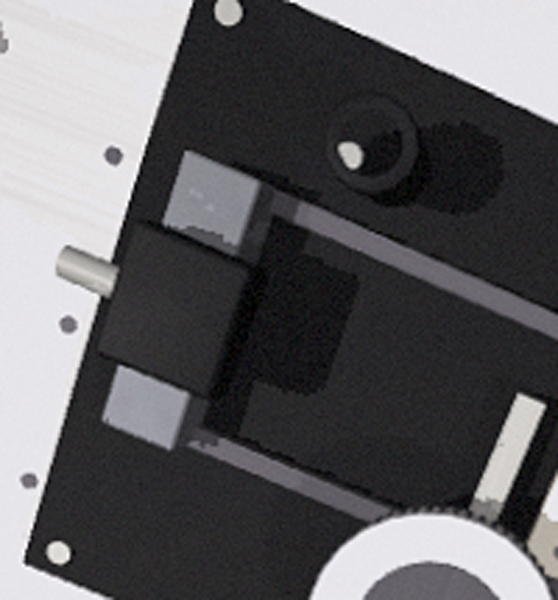

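```bash
python3 - <<'E'
from h import *
c=dict(np.load("w1.npz"))
fix=lambda U,s,o:(np.array(U,float)+.5)/s-.5+np.array(o)
b=lambda U:fix(U,3,(260,100)); cc=lambda U:fix(U,2.79,(90,0)); a=lambda U:fix(U,5,(190,170))
S=[([117,-170,12],b((565,66))),([-132,170,12],cc((25,563))),([-75,0,59],a((275,291))),([-75,0,61],a((272,296))),([20,-6,27],b((77,132))),([20,6,27],b((48,122)))]
P=[([42.75,63.9],b((138,97))),([42.75,-63.9],b((450,235))),([-42.75,-63.9],b((348,430)))]
def f(q):
    r=[proj(c,st2w(q,s))[0]-u for s,u in S]+[proj(c,st2w(q,[x,y+q[3]*1000,26.4]))[0]-u for (x,y),u in P]
    return np.ravel(r)
r=least_squares(f,[.594,.096,-.024,-.085]);print(r.x,np.round(r.fun.reshape(-1,2),1).tolist())
print("collar",st2w(r.x,[-75,0,59]))
for u in (a((275,291)),): print(ray(c,u,.059))
E
```

```text
[ 0.59544228  0.09211747 -0.02696581 -0.0862329 ] [[3.9, 1.1], [1.0, 1.7], [-1.4, 0.2], [-1.0, -0.2], [-1.1, 0.4], [-1.7, -0.7], [0.9, -1.5], [0.5, -0.4], [-0.7, 0.2]]
collar [[0.52046954 0.09413966 0.059     ]]
[0.52121058 0.09285007 0.059     ]
```

```bash
python3 - <<'E'
from h import *
c=dict(np.load("w1.npz"))
fix=lambda U,s,o:(np.array(U,float)+.5)/s-.5+np.array(o)
b=lambda U:fix(U,3,(260,100)); cc=lambda U:fix(U,2.79,(90,0)); a=lambda U:fix(U,5,(190,170))
S=[([117,-165,12],b((565,66))),([-132,175,12],cc((25,563))),([-75,0,59],a((275,291))),([-75,0,61],a((272,296))),([20,-6,27],b((77,132))),([20,6,27],b((48,122)))]
P=[([42.75,63.9],b((138,97))),([42.75,-63.9],b((450,235))),([-42.75,-63.9],b((348,430)))]
def f(q):
    r=[proj(c,st2w(q,s))[0]-u for s,u in S]+[proj(c,st2w(q,[x,y+q[3]*1000,26.4]))[0]-u for (x,y),u in P]
    return np.ravel(r)
r=least_squares(f,[.594,.096,-.024,-.085]);print(r.x,np.round(r.fun.reshape(-1,2),1).tolist())
print("collar",st2w(r.x,[-75,0,59]))
S=np.array([[-132,175,12],[117,175,12],[117,-165,12],[-132,-165,12],[-75,0,59]])
u1=fix(np.array([[320,178],[517,292],[308,523],[103,378],[257,266]]),3,[200,90])
u2=fix(np.array([[403,403],[187,243],[447,47],[652,155],[491,188]]),3,[110,180])
c1,c2=get_calibration("scene"),get_calibration("side")
f2=lambda p:np.r_[(proj(c1,st2w(p,S))-u1).ravel(),(proj(c2,st2w(p,S))-u2).ravel()]
r2=least_squares(f2,r.x[:3]);print(r2.x,np.round(r2.fun.reshape(-1,2),1).tolist())
g=lambda q:np.r_[f(q),2*f2(q[:3])]
r=least_squares(g,r.x);print(r.x,"collar",st2w(r.x,[-75,0,59]))
E
```

```text
[ 0.59538713  0.09068598 -0.02729222 -0.084798  ] [[1.3, -0.2], [-1.8, 0.5], [-0.2, 0.7], [0.2, 0.3], [0.1, 1.0], [-0.5, -0.2], [0.9, -1.5], [0.5, -0.4], [-0.7, 0.2]]
collar [[0.52041506 0.09273265 0.059     ]]
[ 0.59430845  0.09178094 -0.02551488] [[-0.3, -1.1], [0.3, -1.3], [-0.7, -1.1], [-1.3, -1.4], [-0.3, 0.5], [-0.0, -1.3], [-1.9, -0.5], [-0.8, -1.8], [0.6, -1.5], [-0.1, 0.1]]Traceback (most recent call last):
  File "<stdin>", line 19, in <module>
    return func(*args, **kwargs)
    vector_fun = VectorFunction(
        fun_wrapped,
    ...<6 lines>...
        workers=workers
    )
    self._update_fun()
    ~~~~~~~~~~~~~~~~^^
    self.f = self.fun_wrapped(xp_copy(self.x))
             ~~~~~~~~~~~~~~~~^^^^^^^^^^^^^^^^^
    return np.atleast_1d(self.fun(x))
                         ~~~~~~~~^^^
    return self.f(x, *self.args, **self.kwargs)
           ~~~~~~^^^^^^^^^^^^^^^^^^^^^^^^^^^^^^
  File "<stdin>", line 18, in <lambda>
  File "<stdin>", line 8, in f
ValueError: too many values to unpack (expected 2)
```

>>> jog_arm(
  moves=[
    [0, 0, -0.178, -18, -11, 0, 0],
    [0, 0, -0.178, -18, -11, 0, 0],
    [0, 0, -0.178, -18, -11, -30, 0],
    [0, 0, -0.177, -15, -12, -40, 0],
    [0, 0, 0, 0, 0, -40, 0],
    [0, 0, 0, 0, 0, -35, 0],
    [0, 0, 0, 0, 0, -13, 0],
    [0, 0, 0, 0, 0, 0, 0],
    [0, 0, 0, 0, 0, 0, 0],
  ],
)

```text
time: 4.1
tool_pos: [0.4975, 0.0224, 0.1466]
ee_rot: [-3.138, 0.001, -1.899]
wrist_force: [-0.2, 1.3, 0.3]
width: 0.0007
```

```bash
python3 - <<'E'
from h import *
for n in("side","scene"):
    a=snapshot(n)[:,:,::-1]; cv2.imwrite(f"pics/{n}1.png",cv2.resize(a[100:300,180:400],None,fx=3,fy=3,interpolation=2))
o=get_obs();print(o["tool_pos"],o["ee_rot"],o["wrist_force"],o["joint_positions"])
E
```

```text
[0.49744867 0.02266685 0.14654371] [-3.13825312e+00  7.77340551e-04 -1.89908399e+00] [-0.33846097  0.78090461 -0.17650545] [-6.83191907e-02  5.63401929e-02  1.72068514e+00 -1.09608760e-04
  1.36114019e+00  1.83078873e+00]
```

View pics/side1.png

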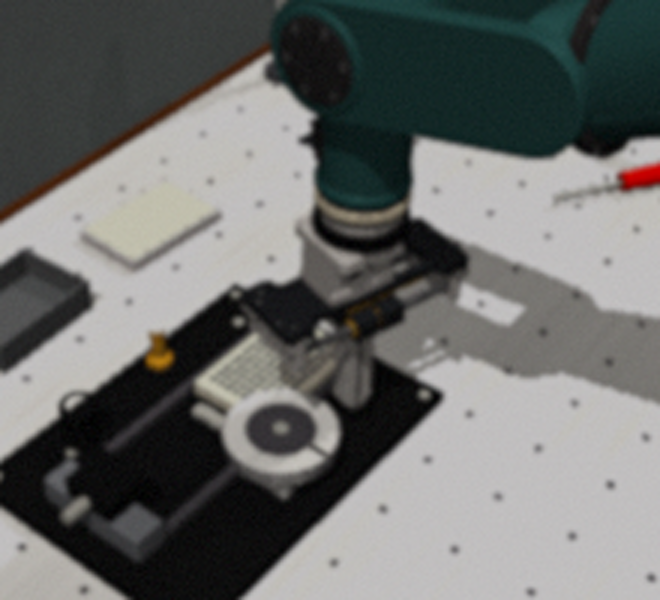

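View pics/scene1.png

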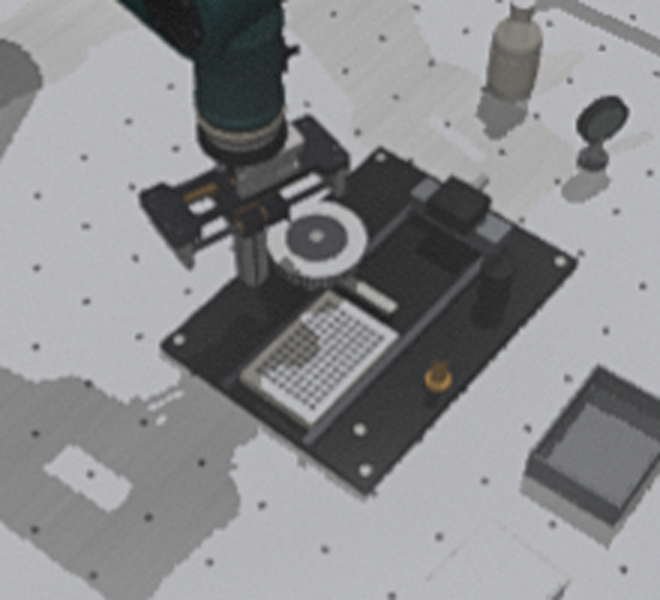

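>>> jog_arm(
  moves=[
    [0, 0, 0, 1.3, 3.8, 0, 0],
    [0, 0, 0, 1.3, 3.8, 0, 0],
    [0, 0, 0, 0.6, 1.9, 0, 0],
    [0, 0, 0, 0.3, 0.9, 0, 0],
    [0, 0, 0, 0, 0, 0, 0],
  ],
)

```text
time: 4.82
tool_pos: [0.4999, 0.0333, 0.1446]
ee_rot: [3.141, -0.0, -1.899]
wrist_force: [-0.9, -0.6, -0.0]
width: 0.0006
```

>>> jog_arm(
  moves=[
    [0, 0, 0, 0.3, 0.9, 0, 0],
    [0, 0, 0, 0.3, 0.9, 0, 0],
    [0, 0, 0, 0, 0, 0, 0],
  ],
)

```text
time: 5.2
tool_pos: [0.5005, 0.035, 0.1447]
ee_rot: [3.142, -0.0, -1.899]
wrist_force: [-0.2, -0.0, -0.2]
width: 0.0006
```

>>> jog_arm(
  moves=[
    [0, 0, 0, 0.3, 0.95, 0, 0],
    [0, 0, 0, 0, 0, 0, 0],
  ],
)

```text
time: 5.45
tool_pos: [0.5008, 0.0357, 0.1447]
ee_rot: [3.142, -0.001, -1.899]
wrist_force: [-0.1, -0.9, 0.5]
width: 0.0007
```

>>> jog_arm(
  moves=[
    [0, 0, 0, 0.3, 0.95, 0, 0],
    [0, 0, 0, 0, 0, 0, 0],
  ],
)

```text
time: 5.7
tool_pos: [0.5009, 0.036, 0.1447]
ee_rot: [3.141, -0.003, -1.899]
wrist_force: [-1.0, -5.3, 1.4]
width: 0.0006
```

>>> jog_arm(
  moves=[
    [0, 0, 0, 0.3, 0.95, 0, 0],
    [0, 0, 0, 0, 0, 0, 0],
  ],
)

```text
time: 5.95
tool_pos: [0.501, 0.0362, 0.1447]
ee_rot: [3.141, -0.004, -1.899]
wrist_force: [-2.0, -6.6, 0.9]
width: 0.0003
```

```bash
cat > rows.py <<'E'
import sys,numpy as np
th0,n,d,R0,R1=map(float,sys.argv[1:6]); n=int(n)
t=th0+d*np.arange(n+1);R=np.linspace(R0,R1,n+1);P=np.c_[R*np.cos(t),R*np.sin(t)]
print([[0,0,d,round(x,1),round(y,1),0,0] for x,y in np.diff(P,axis=0)], t[-1])
E
python3 rows.py -1.9 12 0.13 58 58;python3 rows.py -0.34 12 0.13 58 58;python3 rows.py 1.22 8 0.13 58 58
```

```text
[[0, 0, 0.13, np.float64(7.3), np.float64(-2.0), 0, 0], [0, 0, 0.13, np.float64(7.5), np.float64(-1.0), 0, 0], [0, 0, 0.13, np.float64(7.5), np.float64(-0.0), 0, 0], [0, 0, 0.13, np.float64(7.5), np.float64(0.9), 0, 0], [0, 0, 0.13, np.float64(7.3), np.float64(1.9), 0, 0], [0, 0, 0.13, np.float64(7.0), np.float64(2.8), 0, 0], [0, 0, 0.13, np.float64(6.6), np.float64(3.7), 0, 0], [0, 0, 0.13, np.float64(6.0), np.float64(4.5), 0, 0], [0, 0, 0.13, np.float64(5.4), np.float64(5.3), 0, 0], [0, 0, 0.13, np.float64(4.6), np.float64(5.9), 0, 0], [0, 0, 0.13, np.float64(3.8), np.float64(6.5), 0, 0], [0, 0, 0.13, np.float64(3.0), np.float64(6.9), 0, 0]] -0.33999999999999986
[[0, 0, 0.13, np.float64(2.0), np.float64(7.3), 0, 0], [0, 0, 0.13, np.float64(1.1), np.float64(7.5), 0, 0], [0, 0, 0.13, np.float64(0.1), np.float64(7.5), 0, 0], [0, 0, 0.13, np.float64(-0.9), np.float64(7.5), 0, 0], [0, 0, 0.13, np.float64(-1.8), np.float64(7.3), 0, 0], [0, 0, 0.13, np.float64(-2.8), np.float64(7.0), 0, 0], [0, 0, 0.13, np.float64(-3.6), np.float64(6.6), 0, 0], [0, 0, 0.13, np.float64(-4.5), np.float64(6.1), 0, 0], [0, 0, 0.13, np.float64(-5.2), np.float64(5.4), 0, 0], [0, 0, 0.13, np.float64(-5.9), np.float64(4.7), 0, 0], [0, 0, 0.13, np.float64(-6.4), np.float64(3.9), 0, 0], [0, 0, 0.13, np.float64(-6.9), np.float64(3.0), 0, 0]] 1.22
[[0, 0, 0.13, np.float64(-7.2), np.float64(2.1), 0, 0], [0, 0, 0.13, np.float64(-7.4), np.float64(1.2), 0, 0], [0, 0, 0.13, np.float64(-7.5), np.float64(0.2), 0, 0], [0, 0, 0.13, np.float64(-7.5), np.float64(-0.8), 0, 0], [0, 0, 0.13, np.float64(-7.3), np.float64(-1.7), 0, 0], [0, 0, 0.13, np.float64(-7.0), np.float64(-2.7), 0, 0], [0, 0, 0.13, np.float64(-6.6), np.float64(-3.6), 0, 0], [0, 0, 0.13, np.float64(-6.1), np.float64(-4.4), 0, 0]] 2.26
```

>>> jog_arm(
  moves=[
    [0, 0, 0.13, 7.3, -2.0, 0, 0],
    [0, 0, 0.13, 7.5, -1.0, 0, 0],
    [0, 0, 0.13, 7.5, 0, 0, 0],
    [0, 0, 0.13, 7.5, 0.9, 0, 0],
    [0, 0, 0.13, 7.3, 1.9, 0, 0],
  ],
)

```text
time: 6.58
tool_pos: [0.5391, 0.0365, 0.1448]
ee_rot: [-3.141, -0.003, -1.245]
wrist_force: [1.0, -3.6, 0.5]
width: 0.0006
```

```bash
python3 - <<'E'
from h import *
a=snapshot("side")[:,:,::-1]; cv2.imwrite(f"pics/side2.png",cv2.resize(a[190:310,200:340],None,fx=5,fy=5,interpolation=2))
o=get_obs();p=o["tool_pos"][:2]-[.5204,.0927];print(np.hypot(*p),np.arctan2(p[1],p[0]),o["ee_rot"],o["wrist_force"])
E
```

```text
0.059237070562734626 -1.2346953335090447 [-3.14012067e+00 -2.60345093e-03 -1.24251772e+00] [ 2.09184842 -5.36298645 -0.68672342]
```

View pics/side2.png

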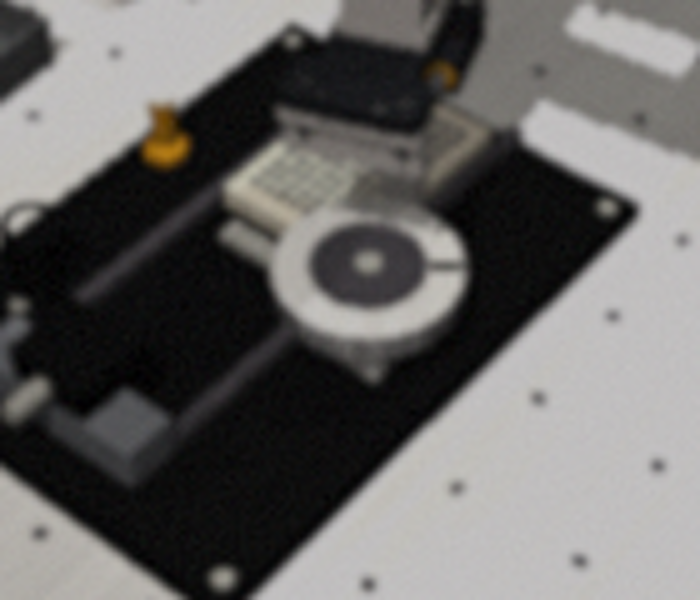

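```bash
cat > ang.py <<'E'
from h import *
import sys
def ang():
    out={}
    for n in("scene","side"):
        im=cv2.cvtColor(snapshot(n),cv2.COLOR_RGB2GRAY).astype(float);c=get_calibration(n)
        t=np.radians(np.arange(0,360,1.))
        v=np.mean([cv2.remap(im.astype(np.float32),*[proj(c,np.c_[.5204+r*np.cos(t),.0927+r*np.sin(t),0*t+.059])[:,i].astype(np.float32).reshape(-1,1) for i in(0,1)],1).ravel() for r in(.035,.039,.042)],0)
        # index = narrow local dip
        from scipy.ndimage import median_filter
        d=median_filter(v,41,mode="wrap")-v;k=int(d.argmax());out[n]=((k-180+1.55+180)%360-180 if 0 else (k-(180-1.55))%360,round(float(d[k])),round(float(v[k])))
    return out
o=get_obs();p=o["tool_pos"][:2]-[.5204,.0927]
print("collar deg (mod 360), dip, val:",ang());print("R %.4f th %.3f"%(np.hypot(*p),np.arctan2(p[1],p[0])),"yaw %.3f"%o["ee_rot"][2],np.round(o["wrist_force"],1),o["time"],np.round(o["joint_positions"],2))
E
python3 ang.py; sed -i 's/round(x,1),round(y,1)/round(float(x),1),round(float(y),1)/' rows.py; python3 rows.py -1.25 12 0.13 58 57.2; python3 rows.py 0.31 12 0.13 57.2 57.2;python3 rows.py 1.87 3 0.13 57.2 57.2
```

```text
collar deg (mod 360), dip, val: {'scene': (105.55000000000001, 11, 42), 'side': (34.55000000000001, 66, 113)}
R 0.0592 th -1.235 yaw -1.243 [ 2.1 -5.4 -0.7] 6.625 [-0.04  0.15  1.62 -0.    1.37  1.21]
[[0, 0, 0.13, 7.0, 2.9, 0, 0], [0, 0, 0.13, 6.5, 3.8, 0, 0], [0, 0, 0.13, 6.0, 4.6, 0, 0], [0, 0, 0.13, 5.3, 5.3, 0, 0], [0, 0, 0.13, 4.6, 5.9, 0, 0], [0, 0, 0.13, 3.8, 6.5, 0, 0], [0, 0, 0.13, 2.9, 6.9, 0, 0], [0, 0, 0.13, 2.0, 7.2, 0, 0], [0, 0, 0.13, 1.0, 7.4, 0, 0], [0, 0, 0.13, 0.0, 7.5, 0, 0], [0, 0, 0.13, -0.9, 7.4, 0, 0], [0, 0, 0.13, -1.9, 7.2, 0, 0]] 0.31000000000000005
[[0, 0, 0.13, -2.7, 6.9, 0, 0], [0, 0, 0.13, -3.6, 6.5, 0, 0], [0, 0, 0.13, -4.4, 6.0, 0, 0], [0, 0, 0.13, -5.1, 5.4, 0, 0], [0, 0, 0.13, -5.8, 4.6, 0, 0], [0, 0, 0.13, -6.4, 3.9, 0, 0], [0, 0, 0.13, -6.8, 3.0, 0, 0], [0, 0, 0.13, -7.1, 2.1, 0, 0], [0, 0, 0.13, -7.3, 1.2, 0, 0], [0, 0, 0.13, -7.4, 0.2, 0, 0], [0, 0, 0.13, -7.4, -0.8, 0, 0], [0, 0, 0.13, -7.2, -1.7, 0, 0]] 1.87
[[0, 0, 0.13, -6.9, -2.6, 0, 0], [0, 0, 0.13, -6.5, -3.5, 0, 0], [0, 0, 0.13, -6.0, -4.3, 0, 0]] 2.2600000000000002
```

>>> jog_arm(
  moves=[
    [0, 0, 0.13, 7.0, 2.9, 0, 0],
    [0, 0, 0.13, 6.5, 3.8, 0, 0],
    [0, 0, 0.13, 6.0, 4.6, 0, 0],
    [0, 0, 0.13, 5.3, 5.3, 0, 0],
    [0, 0, 0.13, 4.6, 5.9, 0, 0],
    [0, 0, 0.13, 3.8, 6.5, 0, 0],
  ],
)

```text
time: 7.48
tool_pos: [0.5729, 0.0665, 0.1448]
ee_rot: [-3.14, -0.003, -0.467]
wrist_force: [3.5, -2.9, -1.2]
width: 0.0005
```

>>> jog_arm(
  moves=[
    [0, 0, 0.13, 2.9, 6.9, 0, 0],
    [0, 0, 0.13, 2.0, 7.2, 0, 0],
    [0, 0, 0.13, 1.0, 7.4, 0, 0],
    [0, 0, 0.13, 0, 7.5, 0, 0],
    [0, 0, 0.13, -0.9, 7.4, 0, 0],
    [0, 0, 0.13, -1.9, 7.2, 0, 0],
  ],
)

```text
time: 8.22
tool_pos: [0.5761, 0.1113, 0.1449]
ee_rot: [-3.141, -0.005, 0.313]
wrist_force: [3.3, 0.4, -2.5]
width: 0.0006
```

```bash
python3 ang.py
```

```text
collar deg (mod 360), dip, val: {'scene': (124.55000000000001, 60, 75), 'side': (127.55000000000001, 61, 77)}
R 0.0587 th 0.323 yaw 0.313 [ 3.3  0.4 -2.5] 8.225 [ 0.09  0.25  1.51  0.    1.38 -0.22]
```

>>> jog_arm(
  moves=[
    [0, 0, 0.13, -3.5, 6.6, 0, 0],
    [0, 0, 0.13, -4.0, 6.3, 0, 0],
    [0, 0, 0.13, -4.5, 5.9, 0, 0],
    [0, 0, 0.13, -5.1, 5.3, 0, 0],
    [0, 0, 0.13, -5.8, 4.5, 0, 0],
    [0, 0, 0.13, -6.4, 3.8, 0, 0],
    [0, 0, 0.13, -6.8, 3.0, 0, 0],
  ],
)

```text
time: 9.2
tool_pos: [0.5394, 0.1486, 0.145]
ee_rot: [3.141, -0.008, 1.222]
wrist_force: [4.6, 7.2, -2.5]
width: 0.0007
```

>>> jog_arm(
  moves=[
    [0, 0, 0.13, -7.1, 2.1, 0, 0],
    [0, 0, 0.13, -7.3, 1.2, 0, 0],
    [0, 0, 0.13, -7.4, 0.2, 0, 0],
    [0, 0, 0.13, -7.4, -0.8, 0, 0],
    [0, 0, 0.13, -7.2, -1.7, 0, 0],
    [0, 0, 0.13, -6.9, -2.6, 0, 0],
    [0, 0, 0.13, -6.5, -3.5, 0, 0],
    [0, 0, 0.13, -6.0, -4.3, 0, 0],
  ],
)

```text
time: 10.2
tool_pos: [0.4812, 0.1385, 0.1447]
ee_rot: [3.141, -0.007, 2.262]
wrist_force: [-2.9, 5.0, 0.9]
width: 0.0003
```

```bash
python3 ang.py
```

```text
collar deg (mod 360), dip, val: {'scene': (239.55, 66, 103), 'side': (242.55, 13, 98)}
R 0.0603 th 2.278 yaw 2.262 [-2.9  5.   0.9] 10.2 [ 0.16  0.07  1.71  0.01  1.36 -2.1 ]
```

>>> jog_arm(
  moves=[
    [0, 0, 0, -5, 6, 0, 0],
    [0, 0, 0, -5, 6, 10, 0],
    [0, 0, -0.181, 1.1, -5.3, 25, 0],
    [0, 0, -0.181, 1.1, -5.3, 5, 0],
    [0, 0, -0.181, 1.1, -5.3, 0, 0],
    [0, 0, -0.181, 1.1, -5.3, 0, 0],
    [0, 0, -0.181, 1.1, -5.3, 0, 0],
    [0, 0, -0.181, 1.1, -5.3, 0, 0],
    [0, 0, -0.181, 1.1, -5.3, 0, 0],
    [0, 0, -0.181, 1.1, -5.3, 0, 0],
    [0, 0, -0.181, 1.1, -5.3, 0, 0],
    [0, 0, -0.181, 1.1, -5.3, 0, 0],
  ],
)

```text
time: 11.8
tool_pos: [0.484, 0.0953, 0.1855]
ee_rot: [3.141, -0.001, 0.444]
wrist_force: [0.4, -0.1, 0.5]
width: 0.0006
```

>>> jog_arm(
  moves=[
    [0, 0, -0.181, 1.1, -5.3, 0, 0],
    [0, 0, -0.181, 1.1, -5.3, 0, 0],
    [0, 0, -0.181, 1.1, -5.3, 0, 0],
    [0, 0, -0.181, 1.1, -5.3, 0, 0],
    [0, 0, -0.181, 1.1, -5.3, 0, 0],
    [0, 0, -0.181, 1.1, -5.3, 0, 0],
    [0, 0, -0.181, 1.1, -5.3, 0, 0],
    [0, 0, -0.181, 1.1, -5.3, 0, 0],
    [0, 0, -0.181, 1.1, -5.3, 0, 0],
    [0, 0, -0.181, 1.1, -5.3, 0, 0],
    [0, 0, -0.181, 1.1, -5.3, 0, 0],
    [0, 0, -0.181, 1.1, -5.3, 0, 0],
  ],
)

```text
time: 13.3
tool_pos: [0.4972, 0.0318, 0.1855]
ee_rot: [-3.141, 0.0, -1.728]
wrist_force: [0.8, 0.6, -0.6]
width: 0.0003
```

```bash
python3 ang.py; python3 -c "
from h import *
print(get_obs()['tool_pos'])"
```

```text
collar deg (mod 360), dip, val: {'scene': (241.55, 70, 106), 'side': (240.55, 56, 100)}
R 0.0652 th -1.934 yaw -1.728 [ 0.8  0.6 -0.6] 13.3 [-0.05  0.03  1.67 -0.    1.44  1.68]
[0.49729717 0.03154369 0.18545282]
```

>>> jog_arm(
  moves=[
    [0, 0, -0.172, 0.2, -3.3, -10, 0],
    [0, 0, 0, 0, 0, -25, 0],
    [0, 0, 0, 0, 0, -5.5, 0],
    [0, 0, 0, 1.0, 3.0, 0, 0],
    [0, 0, 0, 1.0, 3.0, 0, 0],
    [0, 0, 0, 0.8, 2.2, 0, 0],
    [0, 0, 0, 0.7, 1.9, 0, 0],
    [0, 0, 0, 0, 0, 0, 0],
  ],
)

```text
time: 14.4
tool_pos: [0.5007, 0.0365, 0.1453]
ee_rot: [-3.14, -0.006, -1.893]
wrist_force: [-3.0, -6.2, 3.5]
width: 0.0008
```

```bash
python3 ang.py; python3 rows.py -1.9 12 0.13 58 57.2;
```

```text
collar deg (mod 360), dip, val: {'scene': (241.55, 71, 107), 'side': (240.55, 57, 102)}
R 0.0595 th -1.907 yaw -1.893 [-3.  -6.2  3.5] 14.4 [-0.04  0.07  1.71 -0.01  1.36  1.86]
[[0, 0, 0.13, 7.3, -1.9, 0, 0], [0, 0, 0.13, 7.5, -0.9, 0, 0], [0, 0, 0.13, 7.5, 0.0, 0, 0], [0, 0, 0.13, 7.4, 1.0, 0, 0], [0, 0, 0.13, 7.2, 2.0, 0, 0], [0, 0, 0.13, 6.9, 2.9, 0, 0], [0, 0, 0.13, 6.5, 3.7, 0, 0], [0, 0, 0.13, 5.9, 4.5, 0, 0], [0, 0, 0.13, 5.3, 5.3, 0, 0], [0, 0, 0.13, 4.5, 5.9, 0, 0], [0, 0, 0.13, 3.7, 6.4, 0, 0], [0, 0, 0.13, 2.9, 6.9, 0, 0]] -0.33999999999999986
```

>>> jog_arm(
  moves=[
    [0, 0, 0.13, 7.3, -1.9, 0, 0],
    [0, 0, 0.13, 7.5, -0.9, 0, 0],
    [0, 0, 0.13, 7.5, 0, 0, 0],
    [0, 0, 0.13, 7.4, 1.0, 0, 0],
    [0, 0, 0.13, 7.2, 2.0, 0, 0],
    [0, 0, 0.13, 6.9, 2.9, 0, 0],
    [0, 0, 0.13, 6.5, 3.8, 0, 0],
    [0, 0, 0.13, 5.9, 4.6, 0, 0],
    [0, 0, 0.13, 5.2, 5.3, 0, 0],
    [0, 0, 0.13, 4.5, 5.9, 0, 0],
  ],
)

```text
time: 15.75
tool_pos: [0.5688, 0.06, 0.1455]
ee_rot: [-3.141, -0.006, -0.589]
wrist_force: [3.0, -3.7, 0.0]
width: 0.0006
```

>>> jog_arm(
  moves=[
    [0, 0, 0.13, 3.7, 6.5, 0, 0],
    [0, 0, 0.13, 2.8, 6.9, 0, 0],
    [0, 0, 0.13, 1.8, 7.2, 0, 0],
    [0, 0, 0.13, 0.8, 7.4, 0, 0],
    [0, 0, 0.13, -0.1, 7.5, 0, 0],
    [0, 0, 0.13, -1.0, 7.4, 0, 0],
    [0, 0, 0.13, -2.0, 7.2, 0, 0],
    [0, 0, 0.13, -3.0, 6.8, 0, 0],
  ],
)

```text
time: 16.75
tool_pos: [0.5724, 0.119, 0.1456]
ee_rot: [3.14, -0.009, 0.451]
wrist_force: [5.6, 1.1, -2.4]
width: 0.0006
```

```bash
python3 ang.py; python3 rows.py 0.44 14 0.13 57.2 57.2;
```

```text
collar deg (mod 360), dip, val: {'scene': (10.550000000000011, 71, 105), 'side': (10.550000000000011, 67, 116)}
R 0.0583 th 0.467 yaw 0.451 [ 5.6  1.1 -2.4] 16.75 [ 0.11  0.24  1.51  0.    1.38 -0.34]
[[0, 0, 0.13, -3.6, 6.5, 0, 0], [0, 0, 0.13, -4.4, 6.0, 0, 0], [0, 0, 0.13, -5.1, 5.4, 0, 0], [0, 0, 0.13, -5.8, 4.6, 0, 0], [0, 0, 0.13, -6.4, 3.9, 0, 0], [0, 0, 0.13, -6.8, 3.0, 0, 0], [0, 0, 0.13, -7.1, 2.1, 0, 0], [0, 0, 0.13, -7.3, 1.2, 0, 0], [0, 0, 0.13, -7.4, 0.2, 0, 0], [0, 0, 0.13, -7.4, -0.8, 0, 0], [0, 0, 0.13, -7.2, -1.7, 0, 0], [0, 0, 0.13, -6.9, -2.6, 0, 0], [0, 0, 0.13, -6.5, -3.5, 0, 0], [0, 0, 0.13, -6.0, -4.3, 0, 0]] 2.2600000000000002
```

>>> jog_arm(
  moves=[
    [0, 0, 0.13, -3.8, 6.4, 0, 0],
    [0, 0, 0.13, -4.5, 5.9, 0, 0],
    [0, 0, 0.13, -5.2, 5.3, 0, 0],
    [0, 0, 0.13, -5.8, 4.6, 0, 0],
    [0, 0, 0.13, -6.4, 3.9, 0, 0],
    [0, 0, 0.13, -6.8, 3.0, 0, 0],
    [0, 0, 0.13, -7.1, 2.1, 0, 0],
  ],
)

```text
time: 17.73
tool_pos: [0.5313, 0.1513, 0.1455]
ee_rot: [3.138, -0.005, 1.362]
wrist_force: [2.6, 3.7, 0.5]
width: 0.0005
```

>>> jog_arm(
  moves=[
    [0, 0, 0.13, -7.3, 1.2, 0, 0],
    [0, 0, 0.13, -7.4, 0.2, 0, 0],
    [0, 0, 0.13, -7.4, -0.8, 0, 0],
    [0, 0, 0.13, -7.2, -1.7, 0, 0],
    [0, 0, 0.13, -6.9, -2.6, 0, 0],
    [0, 0, 0.13, -6.5, -3.5, 0, 0],
    [0, 0, 0.13, -6.0, -4.3, 0, 0],
  ],
)

```text
time: 18.6
tool_pos: [0.4814, 0.1394, 0.1453]
ee_rot: [3.138, -0.002, 2.272]
wrist_force: [-0.9, 2.8, 2.5]
width: 0.0008
```

```bash
python3 ang.py; python3 -c "
from h import *
print(get_obs()['tool_pos'])"
```

```text
collar deg (mod 360), dip, val: {'scene': (113.55000000000001, 53, 66), 'side': (78.55000000000001, 10, 27)}
R 0.0608 th 2.266 yaw 2.272 [-0.9  2.8  2.5] 18.6 [ 0.17  0.07  1.71  0.    1.36 -2.11]
[0.48094001 0.13887674 0.14516326]
```

>>> jog_arm(
  moves=[
    [0, 0, 0, -5, 6, 0, 0],
    [0, 0, -0.18, -5, 6, 10, 0],
    [0, 0, -0.181, 1.1, -5.3, 25, 0],
    [0, 0, -0.181, 1.1, -5.3, 5, 0],
    [0, 0, -0.181, 1.1, -5.3, 0, 0],
    [0, 0, -0.181, 1.1, -5.3, 0, 0],
    [0, 0, -0.181, 1.1, -5.3, 0, 0],
    [0, 0, -0.181, 1.1, -5.3, 0, 0],
    [0, 0, -0.181, 1.1, -5.3, 0, 0],
    [0, 0, -0.181, 1.1, -5.3, 0, 0],
    [0, 0, -0.181, 1.1, -5.3, 0, 0],
    [0, 0, -0.181, 1.1, -5.3, 0, 0],
  ],
)

```text
time: 20.2
tool_pos: [0.4826, 0.0966, 0.1839]
ee_rot: [3.141, 0.0, 0.269]
wrist_force: [0.3, -0.0, -0.0]
width: 0.0004
```

>>> jog_arm(
  moves=[
    [0, 0, -0.181, 1.1, -5.3, 0, 0],
    [0, 0, -0.181, 1.1, -5.3, 0, 0],
    [0, 0, -0.181, 1.1, -5.3, 0, 0],
    [0, 0, -0.181, 1.1, -5.3, 0, 0],
    [0, 0, -0.181, 1.1, -5.3, 0, 0],
    [0, 0, -0.181, 1.1, -5.3, 0, 0],
    [0, 0, -0.181, 1.1, -5.3, 0, 0],
    [0, 0, -0.181, 1.1, -5.3, 0, 0],
    [0, 0, -0.181, 1.1, -5.3, 0, 0],
    [0, 0, -0.181, 1.1, -5.3, 0, 0],
    [0, 0, -0.181, 1.1, -5.3, 0, 0],
    [0, 0, -0.181, 1.1, -5.3, 0, 0],
  ],
)

```text
time: 21.7
tool_pos: [0.4958, 0.0329, 0.1839]
ee_rot: [-3.141, -0.001, -1.903]
wrist_force: [0.0, 0.6, 0.0]
width: 0.0005
```

```bash
python3 ang.py; python3 -c "
from h import *
print(get_obs()['tool_pos'])"
```

```text
collar deg (mod 360), dip, val: {'scene': (115.55000000000001, 87, 91), 'side': (114.55000000000001, 69, 93)}
R 0.0646 th -1.961 yaw -1.903 [0.  0.6 0. ] 21.7 [-0.05  0.02  1.68 -0.    1.44  1.86]
[0.49578577 0.03277182 0.18389335]
```

>>> jog_arm(
  moves=[
    [0, 0, 0, 1.8, -4.5, -10, 0],
    [0, 0, 0, 0, 0, -25, 0],
    [0, 0, 0, 0, 0, -3.5, 0],
    [0, 0, 0, 1.0, 3.0, 0, 0],
    [0, 0, 0, 1.0, 3.0, 0, 0],
    [0, 0, 0, 0.8, 2.2, 0, 0],
    [0, 0, 0, 0.8, 2.2, 0, 0],
    [0, 0, 0, 0, 0, 0, 0],
  ],
)

```text
time: 22.8
tool_pos: [0.5009, 0.037, 0.1465]
ee_rot: [-3.14, -0.006, -1.895]
wrist_force: [-3.3, -7.3, 2.7]
width: 0.0003
```

```bash
python3 ang.py
```

```text
collar deg (mod 360), dip, val: {'scene': (115.55000000000001, 48, 57), 'side': (115.55000000000001, 43, 48)}
R 0.0590 th -1.908 yaw -1.895 [-3.3 -7.3  2.7] 22.8 [-0.04  0.07  1.71 -0.01  1.37  1.86]
```

>>> jog_arm(
  moves=[
    [0, 0, 0.13, 7.3, -1.9, 0, 0],
    [0, 0, 0.13, 7.5, -0.9, 0, 0],
    [0, 0, 0.13, 7.5, 0, 0, 0],
    [0, 0, 0.13, 7.4, 1.0, 0, 0],
    [0, 0, 0.13, 7.2, 2.0, 0, 0],
    [0, 0, 0.13, 6.9, 2.9, 0, 0],
    [0, 0, 0.13, 6.5, 3.8, 0, 0],
    [0, 0, 0.13, 5.9, 4.6, 0, 0],
    [0, 0, 0.13, 5.2, 5.3, 0, 0],
    [0, 0, 0.13, 4.5, 5.9, 0, 0],
  ],
)

```text
time: 24.15
tool_pos: [0.5688, 0.0609, 0.1471]
ee_rot: [-3.141, -0.006, -0.591]
wrist_force: [2.6, -2.7, 1.2]
width: 0.0007
```

>>> jog_arm(
  moves=[
    [0, 0, 0.13, 3.7, 6.5, 0, 0],
    [0, 0, 0.13, 2.8, 6.9, 0, 0],
    [0, 0, 0.13, 1.8, 7.2, 0, 0],
    [0, 0, 0.13, 0.8, 7.4, 0, 0],
    [0, 0, 0.13, -0.1, 7.5, 0, 0],
    [0, 0, 0.13, -1.0, 7.4, 0, 0],
    [0, 0, 0.13, -2.0, 7.2, 0, 0],
    [0, 0, 0.13, -3.0, 6.8, 0, 0],
  ],
)

```text
time: 25.15
tool_pos: [0.5719, 0.1193, 0.1473]
ee_rot: [3.14, -0.006, 0.449]
wrist_force: [3.0, 0.7, 0.7]
width: 0.0004
```

>>> jog_arm(
  moves=[
    [0, 0, 0.13, -3.8, 6.4, 0, 0],
    [0, 0, 0.13, -4.5, 5.9, 0, 0],
    [0, 0, 0.13, -5.2, 5.3, 0, 0],
    [0, 0, 0.13, -5.8, 4.6, 0, 0],
    [0, 0, 0.13, -6.4, 3.9, 0, 0],
    [0, 0, 0.13, -6.8, 3.0, 0, 0],
    [0, 0, 0.13, -7.1, 2.1, 0, 0],
  ],
)

```text
time: 26.02
tool_pos: [0.5314, 0.1509, 0.1472]
ee_rot: [3.138, -0.003, 1.36]
wrist_force: [1.8, 1.1, 1.4]
width: 0.0006
```

>>> jog_arm(
  moves=[
    [0, 0, 0.13, -7.3, 1.2, 0, 0],
    [0, 0, 0.13, -7.4, 0.2, 0, 0],
    [0, 0, 0.13, -7.4, -0.8, 0, 0],
    [0, 0, 0.13, -7.2, -1.7, 0, 0],
    [0, 0, 0.13, -6.9, -2.6, 0, 0],
    [0, 0, 0.13, -6.5, -3.5, 0, 0],
    [0, 0, 0.13, -6.0, -4.3, 0, 0],
    [0, 0, 0.13, -5.4, -5.0, 0, 0],
  ],
)

```text
time: 27.02
tool_pos: [0.4766, 0.1344, 0.1469]
ee_rot: [3.138, -0.0, 2.4]
wrist_force: [-0.4, 1.4, 1.7]
width: 0.0006
```

```bash
python3 ang.py
```

```text
collar deg (mod 360), dip, val: {'scene': (356.55, 43, 73), 'side': (248.55, 13, 180)}
R 0.0605 th 2.380 yaw 2.400 [-0.4  1.4  1.7] 27.025 [ 0.16  0.05  1.73  0.    1.36 -2.24]
```

>>> jog_arm(
  moves=[
    [0, 0, 0, -6, 5, 0, 0],
    [0, 0, -0.175, -6, 5, 15, 0],
    [0, 0, -0.175, 0, 0, 40, 0],
    [0, 0, -0.175, 10, -15, 40, 0],
    [0, 0, -0.175, 12, -20, 30, 0],
    [0, 0, -0.175, 12, -20, 20, 0],
    [0, 0, -0.175, 12, -20, 10, 0],
    [0, 0, -0.175, 12, -20, 0, 0],
    [0, 0, -0.175, 12, -20, 0, 0],
    [0, 0, -0.175, 12, -20, 0, 0],
    [0, 0, -0.175, 12, -20, 0, 0],
    [0, 0, -0.175, 12, -20, 0, 0],
  ],
)

```text
time: 28.62
tool_pos: [0.5706, -0.0319, 0.3001]
ee_rot: [-3.141, 0.001, 0.463]
wrist_force: [-0.2, 0.5, 0.4]
width: 0.0005
```

>>> jog_arm(
  moves=[
    [0, 0, -0.175, 12, -12, 0, 0],
    [0, 0, -0.175, 6, -12, 0, 0],
    [0, 0, -0.154, 0, -12, 0, 0],
    [0, 0, 0, 0, -12, 0, 0],
    [0, 0, 0, 0, 0, 0, 0],
  ],
)

```text
time: 29.25
tool_pos: [0.5882, -0.0802, 0.3003]
ee_rot: [-3.142, 0.001, -0.034]
wrist_force: [0.1, 0.7, 0.2]
width: 0.0005
```

```bash
python3 ang.py; python3 - <<'E'
from h import *
o=get_obs();c=get_calibration("wrist");im=snapshot("wrist");print(o["tool_pos"],o["ee_rot"])
cv2.imwrite("pics/w2.png",im[:,:,::-1]);np.savez("w2.npz",**c)
E
```

```text
collar deg (mod 360), dip, val: {'scene': (255.55, 18, 42), 'side': (357.55, 68, 104)}
R 0.1857 th -1.197 yaw -0.034 [0.1 0.7 0.2] 29.25 [-0.23  0.19  1.27 -0.    1.69 -0.2 ]
[ 0.58817691 -0.07943325  0.30059189] [-3.14127986e+00  8.59796116e-05 -3.30632328e-02]
```

View pics/w2.png

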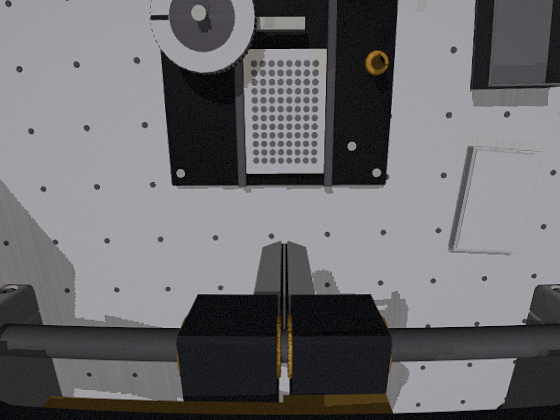

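```bash
python3 - <<'E'
from h import *
c=dict(np.load("w2.npz")); im=cv2.imread("pics/w2.png")
cv2.imwrite("pics/w2a.png",cv2.resize(im[0:200,150:350],None,fx=3,fy=3,interpolation=2))
for u in((246.5,173),(324.5,173)): print("plate back",ray(c,u,.0264))
print(ray(c,(246,48),.0264),ray(c,(327,48),.0264))
p=[.5953,.0910,-.0268]
for s in([-42.75,-148.7,26.4],[42.75,-148.7,26.4],[-52.5,-165,20],[52.5,-165,20],[20,6,37],[20,-6,37],[20,6,29],[-75,0,59]): print(s,st2w(p,s),proj(c,st2w(p,s)))
E
```

```text
plate back [ 0.54897502 -0.05641118  0.0264    ]
plate back [ 0.63486218 -0.05921628  0.0264    ]
[0.55602797 0.0710117  0.0264    ] [0.63786448 0.06838107 0.0264    ]
[-42.75, -148.7, 26.4] [[ 0.54858067 -0.05650104  0.0264    ]] [[246.14813307 173.09308704]]
[42.75, -148.7, 26.4] [[ 0.63404997 -0.05879216  0.0264    ]] [[323.76322631 172.64070115]]
[-52.5, -165, 20] [[ 0.53839738 -0.07253392  0.02      ]] [[238.70543139 186.54465223]]
[52.5, -165, 20] [[ 0.64335968 -0.07534758  0.02      ]] [[331.31007488 186.00770725]]
[20, 6, 37] [[0.6154536  0.09646191 0.037     ]] [[304.96369021  15.31433649]]
[20, -6, 37] [[0.61513204 0.08446622 0.037     ]] [[304.87986816  28.68812872]]
[20, 6, 29] [[0.6154536  0.09646191 0.029     ]] [[304.45440958  17.81911848]]
[-75, 0, 59] [[0.52032693 0.09300976 0.059     ]] [[201.29259128  16.31950646]]
```

View pics/w2a.png

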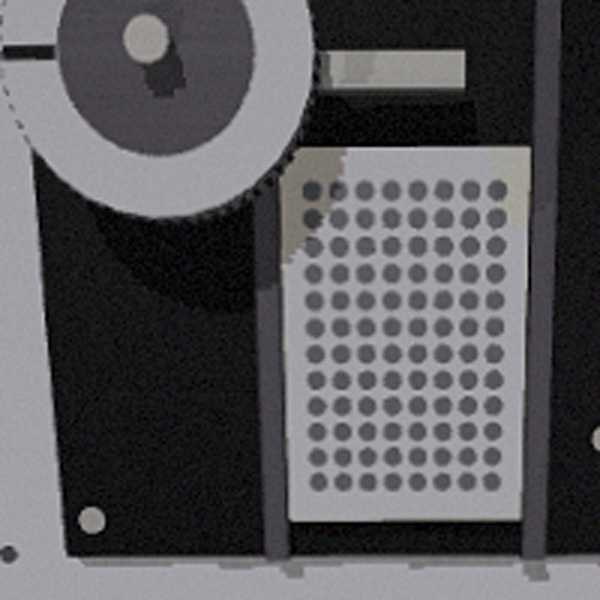

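>>> jog_arm(
  moves=[
    [0, 0, 0, 2, -15, -30, 0],
    [0, 0, 0.005, 0, 0, -45, 0],
    [0, 0, 0, 0, 0, -45, 0],
    [0, 0, 0, 0, 0, -40, 0],
    [0, 0, 0, 0, 0, -20, 0],
    [0, 0, 0, 0, 0, -5, 0],
    [0, 0, 0, 0, 0, 0, 0],
  ],
)

```text
time: 30.28
tool_pos: [0.5906, -0.0944, 0.1163]
ee_rot: [3.141, -0.001, -0.028]
wrist_force: [-0.1, -0.1, 0.1]
width: 0.0006
```

```bash
python3 - <<'E'
from h import *
o=get_obs();print(o["tool_pos"],o["ee_rot"],o["wrist_force"])
a=snapshot("scene")[:,:,::-1]; cv2.imwrite("pics/scene3.png",cv2.resize(a[130:290,210:390],None,fx=3.5,fy=3.5,interpolation=2))
E
```

```text
[ 0.59057739 -0.09444186  0.11632443] [ 3.14147423e+00 -9.51087559e-04 -2.84285803e-02] [-0.13110961 -0.12629893  0.08432187]
```

View pics/scene3.png

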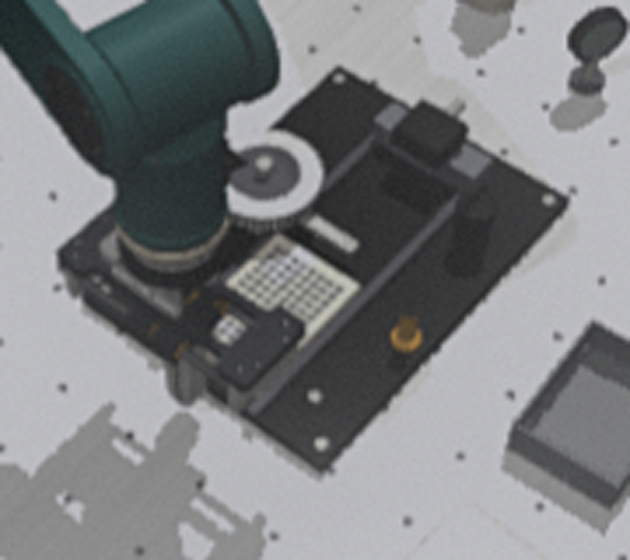

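>>> jog_arm(
  moves=[
    [0, 0, 0, 0.1, 5, -2, 0],
    [0, 0, 0, 0.3, 10, 0, 0],
    [0, 0, 0, 0.2, 7, 0, 0],
    [0, 0, 0, 0.1, 3, 0, 0],
    [0, 0, 0, 0.1, 3, 0, 0],
    [0, 0, 0, 0.1, 3, 0, 0],
    [0, 0, 0, 0.1, 3, 0, 0],
    [0, 0, 0, 0.1, 3, 0, 0],
  ],
)

```text
time: 31.32
tool_pos: [0.5914, -0.0577, 0.1138]
ee_rot: [3.141, -0.0, -0.029]
wrist_force: [0.8, -0.8, 1.2]
width: 0.0004
```

>>> jog_arm(
  moves=[
    [0, 0, 0, 0.1, 4, 0, 0],
    [0, 0, 0, 0.1, 4, 0, 0],
    [0, 0, 0, 0.1, 4, 0, 0],
    [0, 0, 0, 0.1, 4, 0, 0],
    [0, 0, 0, 0.1, 4, 0, 0],
    [0, 0, 0, 0.1, 4, 0, 0],
  ],
)

```text
time: 32.08
tool_pos: [0.592, -0.0334, 0.1138]
ee_rot: [3.141, -0.0, -0.029]
wrist_force: [0.5, -1.7, 0.8]
width: 0.0004
```

```bash
python3 - <<'E'
from h import *
o=get_obs();print(o["tool_pos"],o["ee_rot"],o["wrist_force"])
cv2.imwrite("pics/w3.png",snapshot("wrist")[:,:,::-1])
a=snapshot("side")[:,:,::-1]; cv2.imwrite("pics/side3.png",cv2.resize(a[170:320,160:340],None,fx=3.5,fy=3.5,interpolation=2))
E
```

```text
[ 0.5919912  -0.03341943  0.11379566] [ 3.14145847e+00 -2.66780833e-04 -2.89700013e-02] [ 0.54263672 -1.66295544  0.7853113 ]
```

View pics/w3.png

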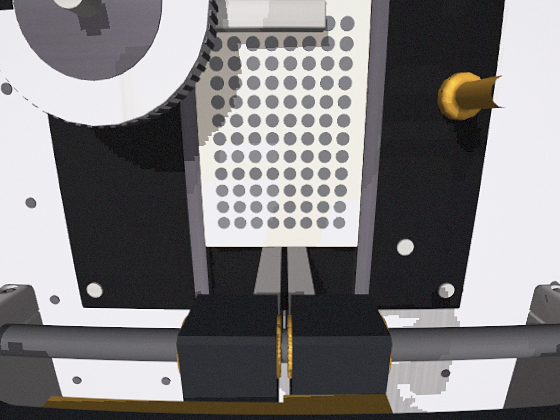

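View pics/side3.png

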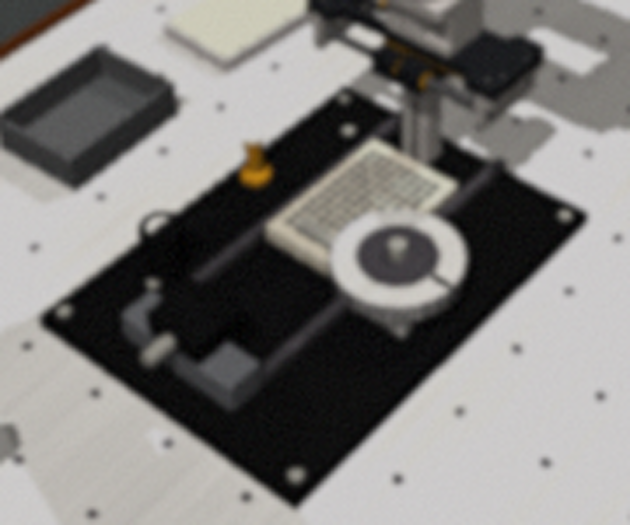

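>>> jog_arm(
  moves=[
    [0, 0, 0, 0.1, 4, 0, 0],
    [0, 0, 0, 0.1, 4, 0, 0],
    [0, 0, 0, 0.1, 4, 0, 0],
    [0, 0, 0, 0.1, 4, 0, 0],
    [0, 0, 0, 0.1, 4, 0, 0],
    [0, 0, 0, 0.1, 4, 0, 0],
    [0, 0, 0, 0.1, 4, 0, 0],
    [0, 0, 0, 0.1, 4, 0, 0],
    [0, 0, 0, 0.1, 4, 0, 0],
    [0, 0, 0, 0.1, 4, 0, 0],
    [0, 0, 0, 0.1, 4, 0, 0],
    [0, 0, 0, 0.1, 4, 0, 0],
  ],
)

```text
time: 33.67
tool_pos: [0.5931, 0.0146, 0.1137]
ee_rot: [-3.142, 0.0, -0.029]
wrist_force: [-1.0, -0.2, -0.3]
width: 0.0007
```

>>> jog_arm(
  moves=[
    [0, 0, 0, 0.1, 4, 0, 0],
    [0, 0, 0, 0.1, 4, 0, 0],
    [0, 0, 0, 0.1, 4, 0, 0],
    [0, 0, 0, 0.1, 4, 0, 0],
    [0, 0, 0, 0.1, 4, 0, 0],
    [0, 0, 0, 0.1, 4, 0, 0],
    [0, 0, 0, 0.1, 4, 0, 0],
    [0, 0, 0, 0.1, 4, 0, 0],
    [0, 0, 0, 0.1, 4, 0, 0],
    [0, 0, 0, 0.1, 4, 0, 0],
    [0, 0, 0, 0, 0, 0, 0],
  ],
)

```text
time: 35.05
tool_pos: [0.5942, 0.0548, 0.1138]
ee_rot: [-3.141, -0.0, -0.029]
wrist_force: [-0.2, -0.2, -0.0]
width: 0.0004
```

```bash
python3 - <<'E'
from h import *
o=get_obs();print(o["tool_pos"],o["ee_rot"],o["wrist_force"])
cv2.imwrite("pics/w4.png",snapshot("wrist")[:,:,::-1])
a=snapshot("side")[:,:,::-1]; cv2.imwrite("pics/side4.png",cv2.resize(a[170:320,160:340],None,fx=3.5,fy=3.5,interpolation=2))
E
```

```text
[0.59416907 0.05479889 0.11377726] [-3.14124038e+00 -2.17606382e-04 -2.85265253e-02] [-0.17201153 -0.23718771 -0.00492585]
```

View pics/w4.png

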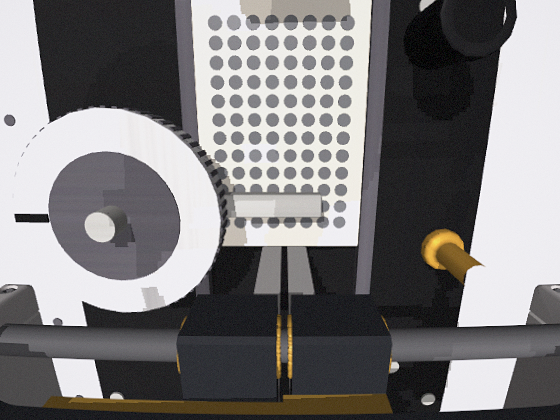

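View pics/side4.png

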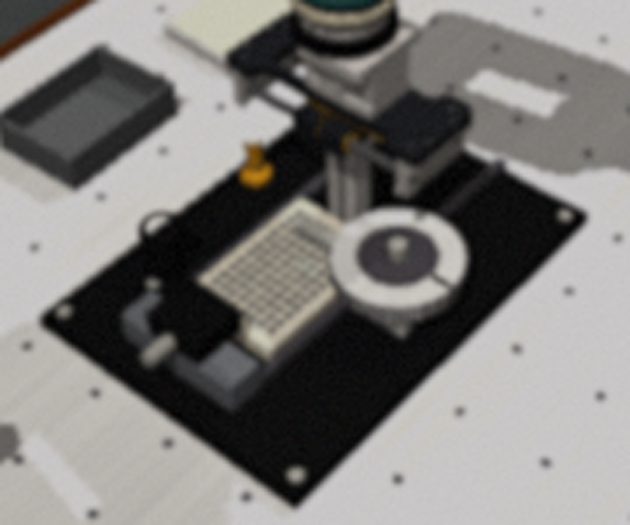

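>>> jog_arm(
  moves=[
    [0, 0, 0, 0.1, 3, 0, 0],
    [0, 0, 0, 0.1, 3, 0, 0],
    [0, 0, 0, 0.1, 3, 0, 0],
    [0, 0, 0, 0.1, 3, 0, 0],
    [0, 0, 0, 0.1, 3, 0, 0],
    [0, 0, 0, 0, 1.5, 0, 0],
    [0, 0, 0, 0, 0, 0, 0],
  ],
)

```text
time: 36.02
tool_pos: [0.5947, 0.0711, 0.1137]
ee_rot: [-3.141, -0.0, -0.029]
wrist_force: [-0.6, -0.5, 0.1]
width: 0.0005
```

>>> jog_arm(
  moves=[
    [0, 0, 0, 0, 1.2, 0, 0],
    [0, 0, 0, 0, 1.2, 0, 0],
  ],
)

```text
time: 36.28
tool_pos: [0.5946, 0.073, 0.1137]
ee_rot: [3.141, -0.0, -0.029]
wrist_force: [-0.0, -2.4, 0.6]
width: 0.0002
```

>>> jog_arm(
  moves=[
    [0, 0, 0, 0, 1, 0, 0],
    [0, 0, 0, 0, 0, 0, 0],
  ],
)

```text
time: 36.52
tool_pos: [0.5946, 0.0732, 0.1137]
ee_rot: [3.139, 0.0, -0.029]
wrist_force: [1.3, -5.2, 1.4]
width: 0.0005
```

```bash
python3 - <<'E'
from h import *
o=get_obs();print(o["tool_pos"],o["ee_rot"],o["wrist_force"])
cv2.imwrite("pics/w5.png",snapshot("wrist")[:,:,::-1])
E
```

```text
[0.59461327 0.0731602  0.11373613] [ 3.13909443e+00  2.97506328e-05 -2.92419718e-02] [ 1.27875553 -5.21276209  1.38383117]
```

View pics/w5.png

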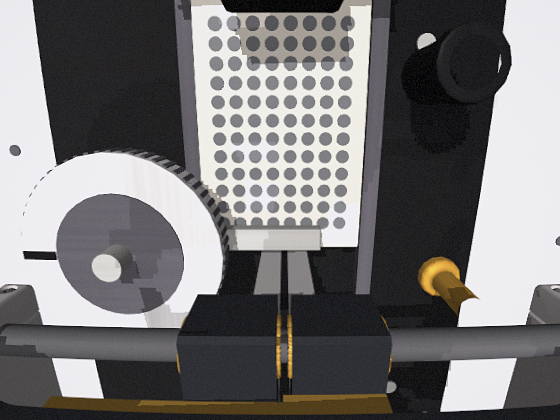

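```bash
python3 - <<'E'
from h import *
c=get_calibration("wrist");p=[.5953,.0910,-.0268]
im=cv2.imread("pics/w5.png");cv2.imwrite("pics/w5a.png",cv2.resize(im[180:310,200:400],None,fx=4,fy=4,interpolation=2))
for s in([42.75,-8.3,26.4],[42.75,-9.3,26.4],[42.75,-11.3,26.4],[20,-6,37],[20,-6,29],[20,6,37]): print(s,proj(c,st2w(p,s)))
# along stage
for u in((357.5,247),): w=ray(c,u,.0264); print((w[0]-p[0])*np.sin(-p[2])+(w[1]-p[1])*np.cos(p[2]), w)
E
```

```text
[42.75, -8.3, 26.4] [[358.66690864 246.58152968]]
[42.75, -9.3, 26.4] [[358.55508449 248.24720671]]
[42.75, -11.3, 26.4] [[358.33180012 251.56279712]]
[20, -6, 37] [[320.17027295 250.29832089]]
[20, -6, 29] [[318.60098327 244.63372134]]
[20, 6, 37] [[320.84895787 228.60182231]]
-0.008547449728855964 [0.63716571 0.08132721 0.0264    ]
```

View pics/w5a.png

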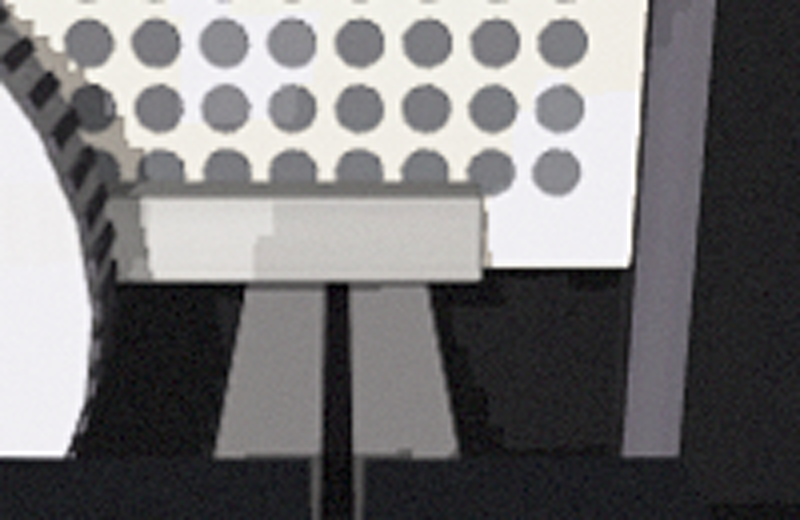

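>>> jog_arm(
  moves=[
    [0, 0, 0, 0, 1, 0, 0],
    [0, 0, 0, 0, 0, 0, 0],
  ],
)

```text
time: 36.83
tool_pos: [0.5946, 0.0733, 0.1137]
ee_rot: [3.137, 0.0, -0.03]
wrist_force: [-0.3, -7.2, 1.3]
width: 0.0005
```

>>> jog_arm(
  moves=[
    [0, 0, 0, 0, -3, 0, 0],
    [0, 0, 0, -0.1, -5, 0, 0],
    [0, 0, 0, -0.3, -10, 0, 0],
    [0, 0, 0, -0.5, -20, 0, 0],
    [0, 0, 0, -0.5, -20, 0, 0],
    [0, 0, 0, -0.5, -20, 20, 0],
    [0, 0, 0, 0, -20, 40, 0],
    [0, 0, 0, 0, -10, 45, 0],
    [0, 0, 0, 0, 0, 45, 0],
    [0, 0, 0, 0, 30, 40, 0],
    [0, 0, 0, 0, 40, 0, 0],
    [0, 0, 0, 0, 0, 0, 0],
  ],
)

```text
time: 38.33
tool_pos: [0.5927, 0.0381, 0.3046]
ee_rot: [-3.141, -0.002, -0.027]
wrist_force: [0.6, -0.4, 0.0]
width: 0.0008
```

```bash
python3 ang.py; python3 - <<'E'
from h import *
c=get_calibration("wrist");im=snapshot("wrist");cv2.imwrite("pics/w6.png",im[:,:,::-1]);np.savez("w6.npz",**c)
a=snapshot("side")[:,:,::-1]; cv2.imwrite("pics/side6.png",cv2.resize(a[170:320,160:340],None,fx=3.5,fy=3.5,interpolation=2))
p=[.5953,.0910,-.0268]
for s in([42.75,-8.3,26.4],[-42.75,-8.3,26.4],[42.75,119.5,26.4]): print(s,proj(c,st2w(p,s)))
E
```

```text
collar deg (mod 360), dip, val: {'scene': (357.55, 79, 97), 'side': (357.55, 67, 102)}
R 0.0906 th -0.647 yaw -0.027 [ 0.6 -0.4  0. ] 38.325 [-0.03  0.18  1.26  0.    1.7  -0.  ]
[42.75, -8.3, 26.4] [[323.16840776 149.74303016]]
[-42.75, -8.3, 26.4] [[244.74108696 149.90776042]]
[42.75, 119.5, 26.4] [[326.33113348  21.66417097]]
```

View pics/w6.png

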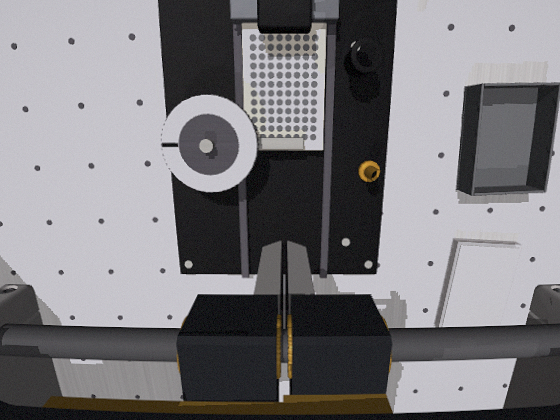

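View pics/side6.png

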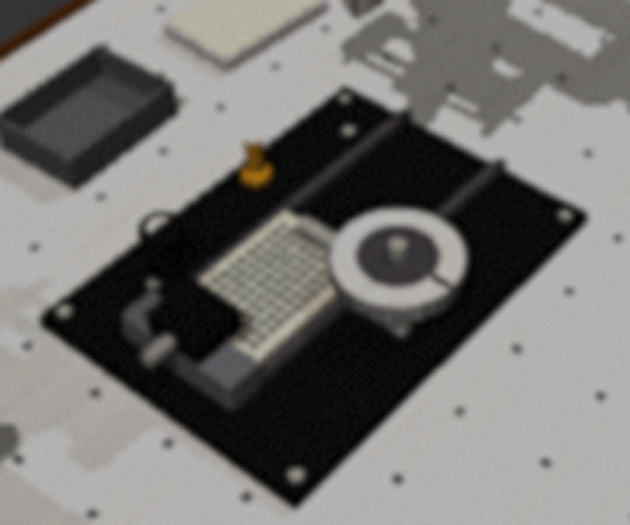

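```bash
python3 -c "
from bench import *
print(close_job())"
```

```text
the job is handed in; nothing more can be done
None
```

The clamp is loosened by about two turns and the plate is against the end stop. I handed the job in at about 38 s of the 72 s allowed.

- **Collar:** I rolled a closed fingertip round the rim in three anticlockwise arcs of about 240° each. The index line put it at about 717.5° in the last reading from both the scene and side cameras. That reading only gives the angle within one turn, so I kept the turn count by tracking each arc. One arc slipped by roughly 5°.
- **Plate:** I pushed it along the channel and under the bar with the fingertip until the wrist force rose from about 0.5–2 N while it was sliding to 7 N. Before I backed off, the plate's rear edge measured −8.5 mm in stage y, against −8.3 mm expected when seated. The last wrist picture agrees to within about a pixel. It shows the plate straight between the rails, and the side view shows it flat.
- **The rest:** The brass post and lens tube look unmoved in the last pictures. I did not measure any bystander, and the wash bottle, lens mount and screwdriver were not in the last pictures I viewed. The gripper was raised clear before handing in, and the largest wrist force in any reading was about 9 N.
- **Checks that disagreed:** A few index-line readings were wrong when the arm hid the collar, such as 255° in one scene view and 248° in one side view. The views taken with the arm clear agreed with each other.

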